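# Line up a display-case door hinge and hold it for the pin

### The arm

A 6-joint arm with a two-finger parallel gripper is mounted at the origin on the work surface. World frame = base frame: x ahead of the robot, y to its left, z up, the work surface at z = 0. Lengths are in m, angles in rad, forces in N, time in s.
With the tool pointing down it reaches from about 0.375 to 0.925 m from the base axis. Payload 5.7 kg.
Tool frame: the origin (TCP) lies midway between the tips of the shut fingers; the grasp point (between the pads) lies 19 mm behind it; z points along the fingers, y is the line along which they close (so a half turn about z gives the same grasp; the last joint's range is limited). The gripper opens to 85 mm and grips with 20 to 120 N. Pads are 22 mm wide; open, the fingers measure 114 mm over their backs; the gripper's body (76 mm by 85 mm) begins 54 mm behind the grasp point. The pads swing forward as they close: fully open they stand 13 mm farther back than shut.
Start: joints at [-1.23, 0.359, 1.51, -0, 1.272, -0.115], TCP at [0.264, -0.539, 0.231] pointing down, gripper open.
Joint ranges: [-2.97, 2.97], [-1.01, 2.36], [0.21, 2.38], [-0.96, 4.11], [0.2, 2.71], [-2.98, 2.98]. Speed limits (rad/s): [2.39, 2.39, 3.14, 3.14, 3.14, 3.14].

### API

Orientations are given as a unit quaternion [x, y, z, w].
In Python, from plant import arm, viewer, job gives the robot as it stands (arm), with the cameras (viewer) and the job (job).
- The arm moves only by the shell command python3 jog.py [FORCE], which reads ROWS from standard input. ROWS is a JSON object with one list for each field, all of the same length, 1 to 10, a row being the entries at one place: wx, wy, wz (a rotation vector in rad), dx, dy, dz (the shift in m), jaw (the finger opening in m); each row shifts and turns the commanded pose from where the row before left it, along the tool's axes as they then stand; what a row does not reach is not made up. A row lasts 1/10 s, in which the tool goes at most 0.05 m and 0.15 rad, less where a joint would pass 70% of its speed; a pose out of reach is approached as far as the arm can. The fingers move at their own pace and stop on an object; FORCE is the grip in N (left out, the last holds). Time passes only in rows, so rows that do not move let the fingers close. It prints the time, the measured TCP pose, the force, the opening and the grip force at its end. Input that does not fit is refused with a message, and nothing moves.
- arm.get_obs(): the state, without advancing time (a new reading comes with each control period).
- viewer.read_camera(name): name is "scene" or "top" or "wrist"; returns a dict with "img" (384x512x3 uint8, blue, green, red), "intrinsics" (3x3 intrinsics, pixels), "R" (3x3) and "t" (3): a world point X has camera coordinates R X + t. Camera axes: x right, y down, z forward; pixel columns grow to the right and rows downward; lengths in m; the calibration is good to about 2 mm. The wrist camera is an equidistant fisheye: a pixel r from the principal point sees the ray r / f radians off the axis. A picture is of the moment at which its call begins. There is no depth.
- job.finish_job(): hands the job in; it is judged then, once.
The state is a dict: "time": time; "joint_positions": joint angles; "joint_vel": joint speeds; "tau": joint torques, N m; "tcp_pos": TCP position; "tcp_rot": TCP orientation; "force": force on the tool from outside, world axes, zero at the start; "wrist_torque": the same for the moment, N m; "width": finger opening in m; "gripper_force": force on a finger pad.
Only numpy, scipy, OpenCV 4.12 (cv2) and the standard library are available. Lean on these libraries where they do the work, as an engineer would, in place of code of your own. Each camera call takes 0.05 s, during which the arm holds its last target. There are 200 camera calls.

### The job

Gently stand the jamb block upright on the narrow raised rail and let go of it. Then pick up the door-stile piece with the single knuckle, bring its knuckle between the block's two knuckles so that all three holes line up for the hinge pin, and finish while holding it there in the air, still and not leaning on the block. Leave everything else on the bench where it is.

Things in the scene. Friction and masses are not known exactly. Their poses are not given: they have to be found in the camera images.
- jamb: Loose pale-wood post offcut 50 (x) x 60 (y) x 64 mm, 0.25-0.42 kg, upright; origin: centre of the wood's underside. Steel hinge leaf in its top; two steel knuckles (tubes along y, 24 mm outside, 13 mm hole) stick out of its -x face, top flush: axis at x -43, z 52 mm, spanning y -30 to -16 and 16 to 30 mm (32 mm gap). At the start they face the robot (yaw within 0.35 rad).
- jamb_eye (a point): Point on the block's knuckle axis, midway between its two knuckles (block frame -43, 0, 52 mm); axes parallel to the block's, y along the holes.
- leaf: Loose pale-wood door-stile piece lying flat: wood 90 (x) x 46 (y) x 24 mm, 0.16-0.26 kg, centre of mass about 5 mm in +x; origin: centre of the wood's underside. At its +x end a tongue carries ONE steel knuckle (tube along y, 24 mm outside, 24 mm long, 13 mm hole), axis at x 65, z 12 mm. At the start it points away from the robot (yaw within 0.35 rad).
- leaf_eye (a point): Centre of the single knuckle's hole (stile-piece frame 65, 0, 12 mm); axes parallel to the piece's, y along the hole.
- rail: Dark wooden rest fixed to the bench: base board 80 x 120 x 12 mm with an upright rail 30 mm wide (its x) and 120 mm long (its y), flat top 70 mm above the bench; origin at the centre of its underside.
- rail_top (a point): Centre of the rail's flat top, 70 mm above the bench.
- other_leaf: Bystander: the same kind of door-stile piece as the one wanted (wood 90 x 46 x 24 mm) but with TWO knuckles set apart at its +x end, so it cannot mesh with the block; origin at the centre of the wood's underside.
- pin_block: Bystander: dark wood block 50 x 50 x 18 mm with the steel hinge pin (8 mm thick) standing in it, 52 mm high in all; the pin stays there. Origin at the centre of its underside.
- figure: Bystander: unpainted grey clay seated elephant figure, 150 mm high, about 95 mm across; origin under its centre.
- paint_jar: Bystander: white paint jar, 52 mm across, 65 mm high; origin under its centre.
- glue: Bystander: white glue bottle, 48 mm across, 120 mm high; origin under its centre.
- screwdriver: Bystander: screwdriver with red handle, about 200 mm long, lying on the bench; origin under its middle.
- bead_bowl: Bystander: small white bowl, 80 mm across, 30 mm high; origin under its centre.

How it is judged:
By the outcome, as a careful person would: the job done as asked, in the order asked, and still so for the second after the job is handed in, while the arm keeps its last pose, push and grip.
It also fails if it takes over 64 s, if anything falls off the work surface, if the arm or the gripper's body presses on something with over 40 N, if the wrist force passes 120 N, or if a joint passes its speed limit or range.

## Working session

There is one attempt and no reset: what is moved stays moved. The work goes in short steps, Python scripts to look and compute and a shell command to move; the robot and the scene stay as the last step left them, time stands still between calls to the robot, and variables do not carry over. Pictures are saved under pics/ and viewed, at most 10 in all, crops included, and the job is handed in when it is done.

```bash
ls; mkdir -p pics
cat > h.py <<'E'
import numpy as np, cv2
from plant import arm, viewer, job
from scipy.spatial.transform import Rotation as Ro
def snap(n,f,crop=None,s=1):
    c=viewer.read_camera(n); im=c["img"]; cv2.imwrite(f"pics/{f}_raw.png",im)
    np.savez(f"pics/{f}.npz",K=c["intrinsics"],R=c["R"],t=c["t"])
    if crop: x0,y0,x1,y1=crop; im=im[y0:y1,x0:x1]
    cv2.imwrite(f"pics/{f}.png",cv2.resize(im,None,fx=s,fy=s,interpolation=cv2.INTER_CUBIC))
def px2w(f,u,v,z):
    d=np.load(f"pics/{f}.npz");K,R,t=d["K"],d["R"],d["t"]
    r=R.T@np.linalg.inv(K)@[u,v,1]; o=-R.T@t
    return o+r*(z-o[2])/r[2]
def w2px(f,X):
    d=np.load(f"pics/{f}.npz"); p=d["K"]@(d["R"]@np.array(X)+d["t"]); return p[:2]/p[2]
E
python3 - <<'E'
from h import *
snap("top","top0",None,1.5); snap("scene","sc0",None,1.5)
for f in("top0","sc0"):
    d=np.load(f"pics/{f}.npz"); print(d["K"].round(1).tolist(),(-d["R"].T@d["t"]).round(3),d["R"].round(2).tolist())
o=arm.get_obs(); print(o["tcp_pos"],o["tcp_rot"],o["time"],Ro.from_quat(o["tcp_rot"]).as_matrix().round(3).tolist())
E
```

```text
jog.py
pics
plant.py
[[452.5, 0.0, 250.2], [0.0, 452.5, 193.3], [0.0, 0.0, 1.0]] [0.471 0.021 1.207] [[0.02, -1.0, 0.01], [-0.99, -0.02, -0.11], [0.11, -0.01, -0.99]]
[[482.7, 0.0, 254.2], [0.0, 482.7, 188.3], [0.0, 0.0, 1.0]] [ 1.192 -0.582  1.048] [[0.74, 0.67, -0.01], [0.5, -0.56, -0.66], [-0.45, 0.48, -0.75]]
[ 0.26387454 -0.53815101  0.23052426] [ 9.74140798e-01  2.25940195e-01 -1.12015309e-04 -8.49190245e-04] 0.1 [[0.898, 0.44, -0.001], [0.44, -0.898, 0.002], [0.0, -0.002, -1.0]]
```

View pics/top0.png

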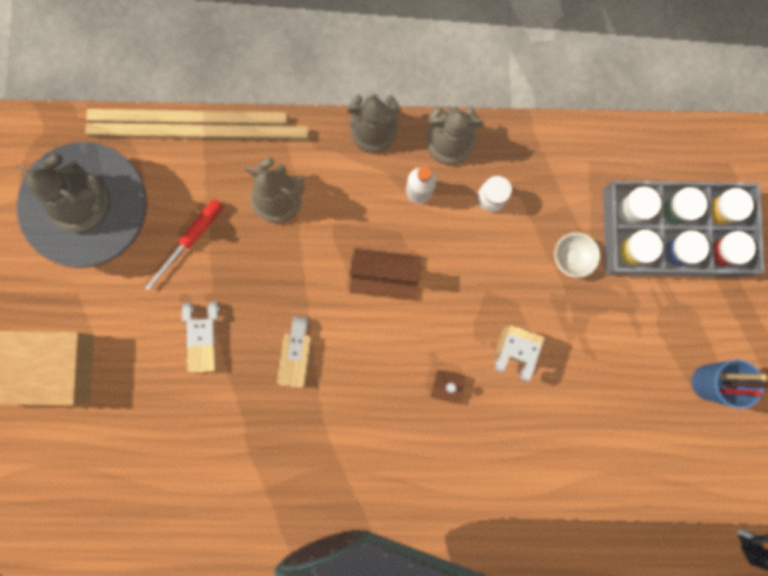

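View pics/sc0.png

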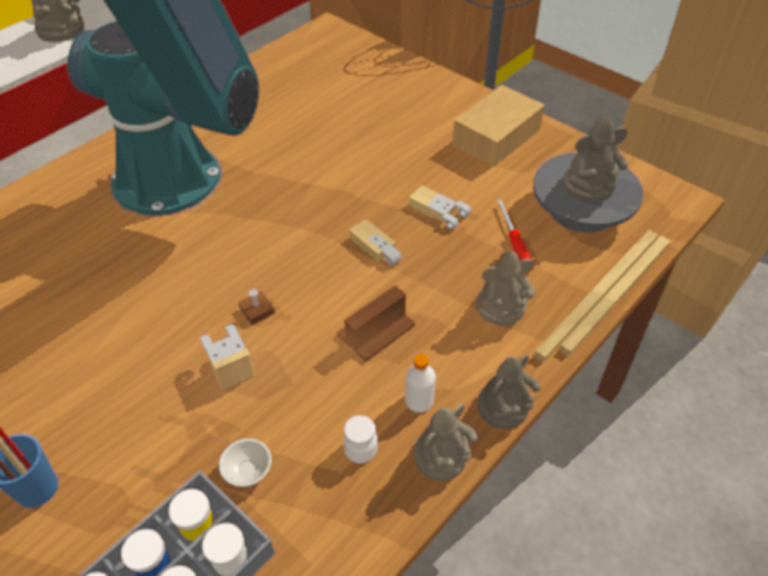

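The top picture shows the jamb at about (520,352), the rail at (386,274), the single-knuckle leaf at (295,352), the two-knuckle leaf at (200,337) and the pin block at (451,387). The scene picture agrees with this. I'll enlarge the work area to read pixels more closely.

Run:
```python
import cv2
im=cv2.imread("pics/top0_raw.png")[155:275,180:370]
cv2.imwrite("pics/top0c.png",cv2.resize(im,None,fx=4.2,fy=4.2,interpolation=cv2.INTER_CUBIC))
```

```text
(no output)
```

View pics/top0c.png

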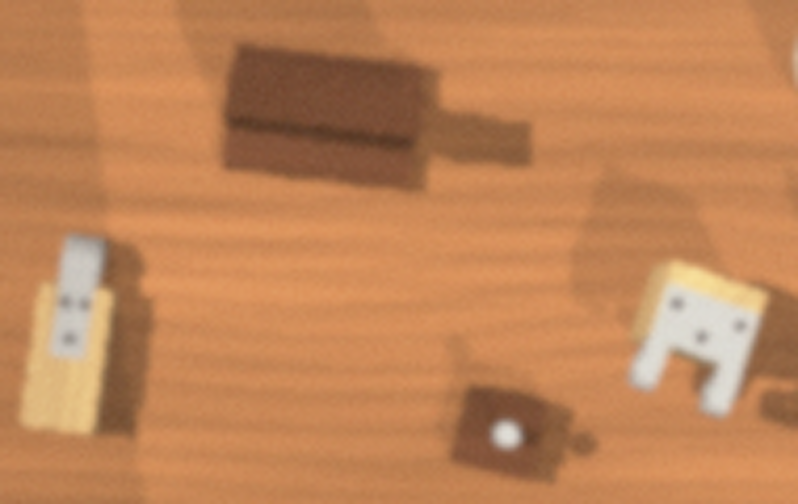

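```bash
cat > fit.py <<'E'
from h import *
from scipy.optimize import least_squares
S=4.2
def c2r(p): return (np.array(p,float)+.5)/S-.5+[180,155]
D={"jamb":([(-55,30,52),(-55,16,52),(-55,-16,52),(-55,-30,52),(25,-30,64),(25,30,64)],
 [(628,383),(655,392),(699,410),(729,418),(768,293),(675,262)],.5),
"leaf":([(-45,23,24),(-45,-23,24),(45,-23,24),(45,23,24),(77,12,12),(77,-12,12)],
 [(20,428),(97,436),(116,290),(42,284),(66,237),(105,238)],.5),
"rail":([(-40,60,12),(-40,-60,12),(40,60,12),(40,-60,12)],[(222,168),(424,190),(238,45),(438,70)],.65)}
fits={}
for n,(P,c,x) in D.items():
    P=np.array(P)/1e3; c=np.array([c2r(q) for q in c])
    W=lambda p:P@np.array([[np.cos(p[2]),np.sin(p[2]),0],[-np.sin(p[2]),np.cos(p[2]),0],[0,0,1]])+[p[0],p[1],0]
    f=lambda p:(np.array([w2px("top0",X) for X in W(p)])-c).ravel()
    r=least_squares(f,[x,0,0]); fits[n]=r.x; print(n,r.x.round(4),r.fun.round(1))
np.savez("fits.npz",**fits)
E
python3 fit.py
python3 - <<'E'
from h import *
F=np.load("fits.npz")
def box(x0,x1,y0,y1,z0,z1):
    c=[(x,y,z) for x in(x0,x1) for y in(y0,y1) for z in(z0,z1)]
    return [(a,b) for i,a in enumerate(c) for b in c[i+1:] if sum(p!=q for p,q in zip(a,b))==1]
M={"jamb":box(-25,25,-30,30,0,64)+box(-55,-31,16,30,40,64)+box(-55,-31,-30,-16,40,64),"leaf":box(-45,45,-23,23,0,24)+box(53,77,-12,12,0,24),
"rail":box(-40,40,-60,60,0,12)+box(-15,15,-60,60,12,70)}
out=[]
for f,(x0,y0,x1,y1),s in(("top0",(180,155,370,275),4),("sc0",(130,135,290,270),4)):
    im=cv2.imread(f"pics/{f}_raw.png")[y0:y1,x0:x1]; im=cv2.resize(im,None,fx=s,fy=s,interpolation=cv2.INTER_CUBIC)
    im=(255*(im/255.)**.6).astype(np.uint8)
    for n,p in F.items():
        Rz=Ro.from_euler("z",p[2]).as_matrix()
        for a,b in M[n]:
            q=[tuple(np.round((w2px(f,Rz@np.array(v)/1e3+[p[0],p[1],0])-[x0,y0]+.5)*s).astype(int)) for v in(a,b)]
            cv2.line(im,tuple(map(int,q[0])),tuple(map(int,q[1])),(0,255,0) if n!="rail" else (255,255,0),1)
    out.append(im)
    cv2.imwrite(f"pics/ov_{f}.png",im)
E
```

```text
jamb [ 0.5117 -0.2381 -0.3187] [ 0.5  0.5 -0.7  0.2  0.8  0.1 -1.1  0.   0.4 -0.2 -0.  -0.7]
leaf [ 0.4795  0.1506 -0.0978] [ 0.5  0.  -0.1  0.1 -0.4  0.3 -0.3 -0.3  0.3 -0.4 -0.   0.3]
rail [ 0.6344 -0.0099 -0.103 ] [ 1.7  0.2 -1.6  0.4  1.5  0.  -1.6 -0.6]
```

View pics/ov_top0.png

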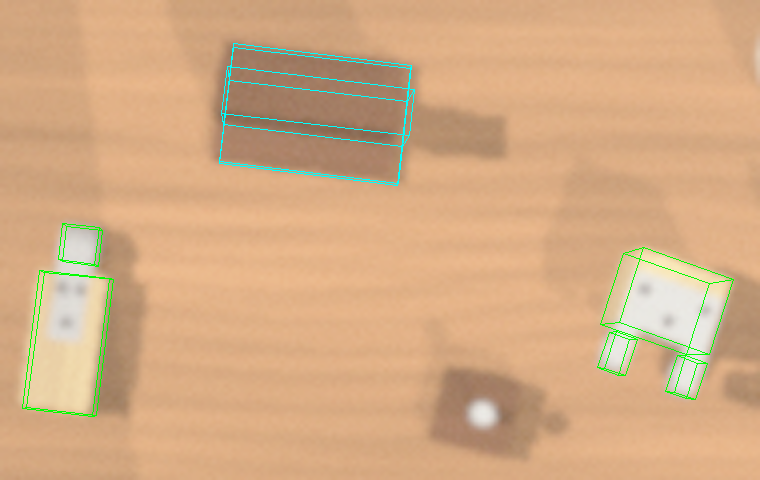

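View pics/ov_sc0.png

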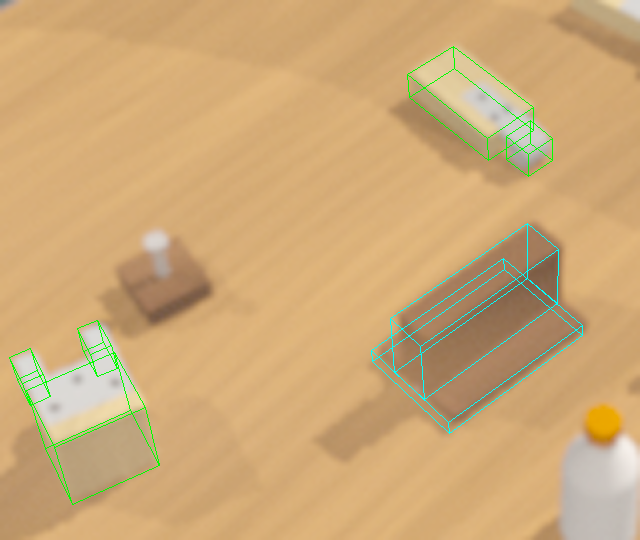

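The overlays match: jamb at (0.512,-0.238) with yaw -0.319, leaf at (0.480,0.151) with yaw -0.098, and rail at (0.634,-0.010) with yaw -0.103. The sizes agree to within about 2 mm. I'll grasp the jamb across its y faces.

```bash
cat > to.py <<'E'
# to.py x y z yaw : remaining motion, tool axes (rotation first, then translation in the target's axes / or in present axes)
import sys; from h import *
x,y,z,w=map(float,sys.argv[1:5]); o=arm.get_obs()
A=Ro.from_quat(o["tcp_rot"]); T=Ro.from_euler("z",w)*Ro.from_euler("x",np.pi); d=np.array([x,y,z])-o["tcp_pos"]
print("rot",(A.inv()*T).as_rotvec().round(4),"| d now",A.inv().apply(d).round(4),"| d after rot",T.inv().apply(d).round(4))
print("t",round(o["time"],2),"tcp",o["tcp_pos"].round(4),"F",o["force"].round(2),"M",o["wrist_torque"].round(3),"w",round(o["width"],4),"j",np.round(o["joint_positions"],2))
E
echo '{"wx":[0, 0, 0, 0, 0, 0, 0, 0], "wy":[0, 0, 0, 0, 0, 0, 0, 0], "wz":[0, 0, 0, 0, 0, 0, 0, 0], "dx":[0.044, 0.044, 0.044, 0.044, 0.044, 0.044, 0.044, 0.044], "dy":[-0.02, -0.02, -0.02, -0.02, -0.02, -0.02, -0.02, -0.02], "dz":[0, 0, 0, 0, 0, 0, 0, 0], "jaw":[0.085, 0.085, 0.085, 0.085, 0.085, 0.085, 0.085, 0.085]}' | python3 jog.py
echo '{"wx":[0, 0, 0, 0, 0, 0, 0], "wy":[0, 0, 0, 0, 0, 0, 0], "wz":[0.13, 0.13, 0.13, 0.13, 0.13, 0.13, 0], "dx":[0, 0, 0, 0, 0, 0, 0], "dy":[0, 0, 0, 0, 0, 0, 0], "dz":[0, 0, 0, 0, 0, 0, 0], "jaw":[0.085, 0.085, 0.085, 0.085, 0.085, 0.085, 0.085]}' | python3 jog.py
python3 to.py 0.512 -0.238 0.13 -0.319
```

```text
time: 0.9
tcp_pos: [0.5105, -0.2383, 0.231]
tcp_rot: [0.974, 0.226, -0.0, -0.0]
force: [0.5, -0.9, 0.1]
width: 0.0851
gripper_force: 0.0
time: 1.6
tcp_pos: [0.5094, -0.2399, 0.2309]
tcp_rot: [0.987, -0.162, -0.0, -0.0]
force: [0.8, -0.8, 0.1]
width: 0.0853
gripper_force: 0.0
rot [-0.0003  0.001  -0.0063] | d now [ 0.0019 -0.0026  0.1009] | d after rot [ 0.0019 -0.0026  0.1009]
t 1.6 tcp [ 0.5094 -0.2399  0.2309] F [ 0.76 -0.8   0.11] M [ 0.003 -0.026 -0.001] w 0.0853 j [-0.56  0.31  1.59  0.    1.24  1.33]
```

```bash
echo '{"wx":[0, 0, 0, 0, 0, 0, 0, 0], "wy":[0, 0, 0, 0, 0, 0, 0, 0], "wz":[-0.006, 0, 0, 0, 0, 0, 0, 0], "dx":[0.002, 0, 0, 0, 0, 0, 0, 0], "dy":[-0.0026, 0, 0, 0, 0, 0, 0, 0], "dz":[0.04, 0.04, 0.04, 0.03, 0.025, 0.02, 0.02, 0], "jaw":[0.085, 0.085, 0.085, 0.085, 0.085, 0.085, 0.085, 0.085]}' | python3 jog.py
echo '{"wx":[0, 0, 0, 0, 0, 0, 0], "wy":[0, 0, 0, 0, 0, 0, 0], "wz":[0, 0, 0, 0, 0, 0, 0], "dx":[0, 0, 0, 0, 0, 0, 0], "dy":[0, 0, 0, 0, 0, 0, 0], "dz":[0, 0, 0, 0, 0, 0, 0], "jaw":[0.07, 0.064, 0.06, 0.055, 0.05, 0.05, 0.05]}' | python3 jog.py 40
python3 to.py 0.512 -0.238 0.15 -0.319
```

```text
time: 2.4
tcp_pos: [0.5105, -0.2371, 0.0138]
tcp_rot: [0.988, -0.157, -0.002, -0.001]
force: [-0.7, -0.1, -0.3]
width: 0.085
gripper_force: 0.0
time: 3.1
tcp_pos: [0.5134, -0.2386, 0.0177]
tcp_rot: [0.987, -0.158, 0.001, 0.0]
force: [0.2, 1.6, 6.9]
width: 0.0595
gripper_force: 43.6
rot [ 0.0002 -0.0023  0.0011] | d now [-1.200e-03 -1.000e-04 -1.323e-01] | d after rot [-0.0015 -0.0002 -0.1323]
t 3.1 tcp [ 0.5134 -0.2386  0.0177] F [0.25 1.57 6.94] M [ 0.366 -0.032  0.053] w 0.0595 j [-0.56  0.58  1.78  0.    0.78  1.33]
```

```bash
echo '{"wx":[0, 0, 0, 0, 0, 0, 0, 0], "wy":[0, 0, 0, 0, 0, 0, 0, 0], "wz":[0, 0, 0, 0, 0, 0, 0, 0], "dx":[0, 0, 0, 0, 0, 0, 0, 0], "dy":[0, 0, 0, 0, 0, 0, 0, 0], "dz":[-0.005, -0.02, -0.04, -0.04, -0.03, 0, 0, 0], "jaw":[0.05, 0.05, 0.05, 0.05, 0.05, 0.05, 0.05, 0.05]}' | python3 jog.py 50
python3 - <<'E'
from h import *
snap("wrist","wr1",None,1.5)
E
python3 to.py 0.634 -0.010 0.16 -0.103
```

```text
time: 3.9
tcp_pos: [0.511, -0.2374, 0.1496]
tcp_rot: [0.987, -0.158, -0.002, -0.001]
force: [-0.9, -0.4, -3.1]
width: 0.0598
gripper_force: 55.6
rot [-0.0014  0.0038 -0.2152] | d now [ 0.0458 -0.2545 -0.0106] | d after rot [ 0.0991 -0.2388 -0.0106]
t 3.95 tcp [ 0.5109 -0.2374  0.1494] F [ 1.19 -0.48 -3.1 ] M [ 0.008 -0.03  -0.019] w 0.0599 j [-0.56  0.4   1.68 -0.    1.07  1.33]
```

View pics/wr1.png

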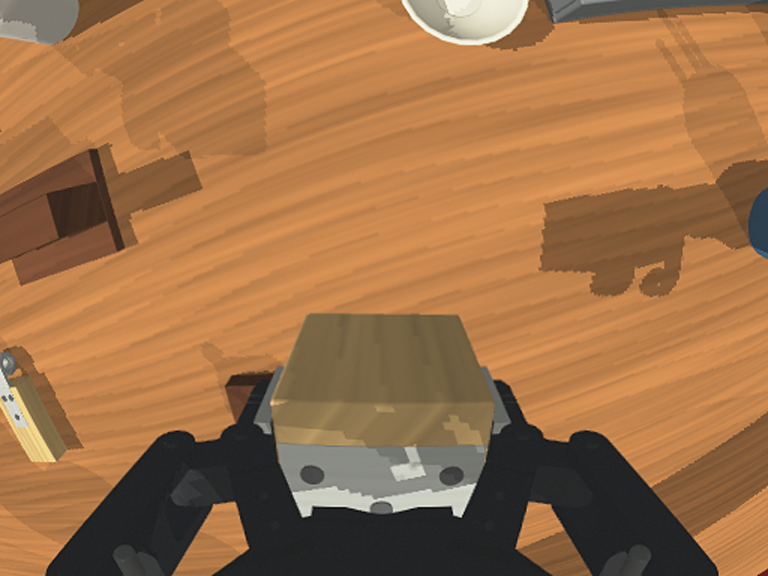

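The block is held square, upright and level at z of about 0.15, with a weight of about 3.1 N. I'll carry it over the rail.

```bash
echo '{"wx":[0, 0, 0, 0, 0, 0, 0, 0, 0, 0], "wy":[0, 0, 0, 0, 0, 0, 0, 0, 0, 0], "wz":[-0.07, -0.07, -0.07, 0, 0, 0, 0, 0, 0, 0], "dx":[0.01, 0.015, 0.015, 0.015, 0.015, 0.015, 0.01, 0.005, 0, 0], "dy":[-0.01, -0.03, -0.035, -0.035, -0.035, -0.035, -0.03, -0.02, -0.01, 0], "dz":[-0.01, 0, 0, 0, 0, 0, 0, 0, 0, 0], "jaw":[0.05, 0.05, 0.05, 0.05, 0.05, 0.05, 0.05, 0.05, 0.05, 0.05]}' | python3 jog.py
python3 to.py 0.638 -0.010 0.10 -0.103
python3 - <<'E'
from h import *
snap("top","top1"); snap("scene","sc1")
o=arm.get_obs();print(o["force"],o["wrist_torque"])
ims=[cv2.imread("pics/top1_raw.png")[130:230,190:310],cv2.imread("pics/sc1_raw.png")[150:280,180:330]]
ims=[cv2.resize(i,(390,400),interpolation=cv2.INTER_CUBIC) for i in ims]
cv2.imwrite("pics/v1.png",np.hstack(ims))
E
```

```text
time: 4.95
tcp_pos: [0.6443, -0.016, 0.1596]
tcp_rot: [0.999, -0.053, -0.002, -0.0]
force: [-0.1, -0.4, -4.5]
width: 0.0599
gripper_force: 55.6
rot [-0.0002  0.0033 -0.0035] | d now [-0.0067 -0.0052  0.0596] | d after rot [-0.0068 -0.0053  0.0596]
t 4.95 tcp [ 0.6443 -0.016   0.1596] F [-0.07 -0.42 -4.45] M [-0.042  0.017 -0.031] w 0.0599 j [-0.13  0.49  1.49  0.    1.17  1.55]
[ 0.07647325  1.2883537  -2.81075404] [-0.01760599 -0.04330887  0.02201035]
```

View pics/v1.png

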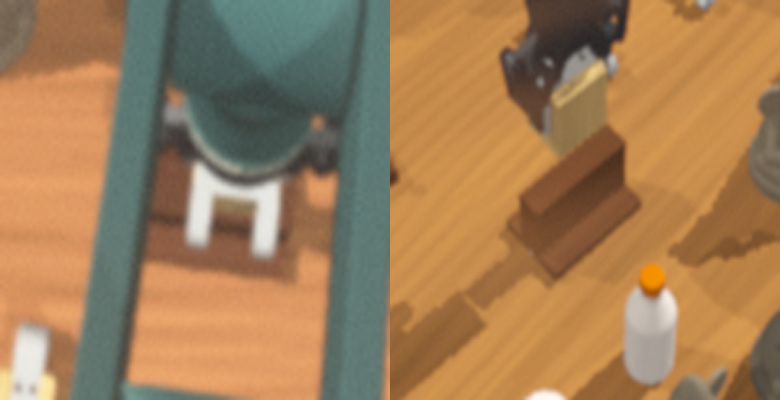

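The block hangs squarely over the rail with its knuckles facing the robot (about (197,240) and (265,250) in the left half). I'll make the small correction and lower it.

```bash
echo '{"wx":[0, 0, 0, 0, 0, 0, 0], "wy":[0, 0.003, 0, 0, 0, 0, 0], "wz":[0, -0.003, 0, 0, 0, 0, 0], "dx":[-0.003, -0.0035, 0, 0, 0, 0, 0], "dy":[-0.003, -0.002, 0, 0, 0, 0, 0], "dz":[0.01, 0.02, 0.018, 0.01, 0.004, 0, 0], "jaw":[0.05, 0.05, 0.05, 0.05, 0.05, 0.05, 0.05]}' | python3 jog.py
python3 to.py 0.638 -0.010 0.0877 -0.103
```

```text
time: 5.75
tcp_pos: [0.6403, -0.0118, 0.1]
tcp_rot: [0.999, -0.053, 0.002, 0.0]
force: [-0.1, -0.3, -3.6]
width: 0.0594
gripper_force: 55.6
rot [-0.     -0.0043 -0.0025] | d now [-0.0025 -0.0016  0.0123] | d after rot [-0.0024 -0.0016  0.0123]
t 5.75 tcp [ 0.6403 -0.0118  0.1   ] F [-0.05 -0.28 -3.62] M [-0.021 -0.039 -0.002] w 0.0594 j [-0.13  0.55  1.55  0.    1.04  1.55]
```

```bash
echo '{"wx":[0, 0, 0, 0, 0], "wy":[0, 0, 0, 0, 0], "wz":[0, 0, 0, 0, 0], "dx":[-0.0015, 0, 0, 0, 0], "dy":[-0.001, 0, 0, 0, 0], "dz":[0.004, 0.003, 0.001, 0, 0], "jaw":[0.05, 0.05, 0.05, 0.05, 0.05]}' | python3 jog.py
for i in 1; do echo '{"wx":[0, 0], "wy":[0, 0], "wz":[0, 0], "dx":[0, 0], "dy":[0, 0], "dz":[0.001, 0], "jaw":[0.05, 0.05]}' | python3 jog.py|grep -E 'pos|force'; echo '{"wx":[0, 0], "wy":[0, 0], "wz":[0, 0], "dx":[0, 0], "dy":[0, 0], "dz":[0.001, 0], "jaw":[0.05, 0.05]}' | python3 jog.py|grep -E 'pos|force';done
```

```text
time: 6.25
tcp_pos: [0.6383, -0.0103, 0.0914]
tcp_rot: [0.999, -0.053, 0.002, 0.0]
force: [0.3, 0.0, -4.2]
width: 0.0594
gripper_force: 55.6
tcp_pos: [0.6382, -0.0103, 0.0902]
force: [-0.7, 0.9, -3.1]
gripper_force: 55.6
tcp_pos: [0.6381, -0.0104, 0.0892]
force: [-0.1, -0.2, -2.5]
gripper_force: 55.6
```

```bash
echo '{"wx":[0, 0], "wy":[0, 0], "wz":[0, 0], "dx":[0, 0], "dy":[0, 0], "dz":[0.001, 0], "jaw":[0.05, 0.05]}' | python3 jog.py|grep -E 'pos|force'; echo '{"wx":[0, 0], "wy":[0, 0], "wz":[0, 0], "dx":[0, 0], "dy":[0, 0], "dz":[0.0007, 0], "jaw":[0.05, 0.05]}' | python3 jog.py|grep -E 'pos|force'; echo '{"wx":[0, 0], "wy":[0, 0], "wz":[0, 0], "dx":[0, 0], "dy":[0, 0], "dz":[0.0007, 0], "jaw":[0.05, 0.05]}' | python3 jog.py|grep -E 'pos|force'; echo '{"wx":[0, 0], "wy":[0, 0], "wz":[0, 0], "dx":[0, 0], "dy":[0, 0], "dz":[0, 0], "jaw":[0.05, 0.05]}' | python3 jog.py|grep -E 'pos|force'; python3 to.py 0.638 -0.010 0.0877 -0.103
```

```text
tcp_pos: [0.6381, -0.0104, 0.0882]
force: [-0.4, 0.0, -3.4]
gripper_force: 55.6
tcp_pos: [0.6383, -0.0103, 0.0878]
force: [-0.7, -0.1, -0.9]
gripper_force: 55.8
tcp_pos: [0.6384, -0.0104, 0.0878]
force: [-2.1, -0.1, 4.3]
gripper_force: 56.4
tcp_pos: [0.6384, -0.0104, 0.0878]
force: [-3.3, -0.7, 5.9]
gripper_force: 56.3
rot [-0.0001 -0.0035 -0.0022] | d now [-0.0004 -0.0003  0.0001] | d after rot [-0.0004 -0.0003  0.0001]
t 7.45 tcp [ 0.6384 -0.0104  0.0878] F [-3.27 -0.72  5.93] M [0.074 0.542 0.004] w 0.0596 j [-0.12  0.56  1.57  0.    1.01  1.55]
```

Contact came exactly at the expected height (TCP 0.0878, so the block's underside is at 0.070). I'll ease off a little and release slowly.

```bash
echo '{"wx":[0, 0, 0], "wy":[0, 0, 0], "wz":[0, 0, 0], "dx":[0, 0, 0], "dy":[0, 0, 0], "dz":[-0.0007, 0, 0], "jaw":[0.05, 0.05, 0.05]}' | python3 jog.py 20; echo '{"wx":[0, 0, 0, 0, 0, 0, 0, 0, 0], "wy":[0, 0, 0, 0, 0, 0, 0, 0, 0], "wz":[0, 0, 0, 0, 0, 0, 0, 0, 0], "dx":[0, 0, 0, 0, 0, 0, 0, 0, 0], "dy":[0, 0, 0, 0, 0, 0, 0, 0, 0], "dz":[0, 0, 0, 0, 0, 0, 0, 0, 0], "jaw":[0.059, 0.061, 0.063, 0.066, 0.07, 0.075, 0.085, 0.085, 0.085]}' | python3 jog.py; python3 to.py 0.638 -0.010 0.0877 -0.103
```

```text
time: 7.75
tcp_pos: [0.6384, -0.0104, 0.0878]
tcp_rot: [0.999, -0.053, 0.002, 0.0]
force: [-2.0, -0.3, 2.9]
width: 0.0592
gripper_force: 55.8
time: 8.65
tcp_pos: [0.6382, -0.0104, 0.0876]
tcp_rot: [0.999, -0.053, 0.001, 0.0]
force: [-0.1, 1.0, 0.3]
width: 0.0853
gripper_force: 0.0
rot [-0.0001 -0.0029 -0.0022] | d now [-0.0003 -0.0003 -0.0001] | d after rot [-0.0003 -0.0003 -0.0001]
t 8.65 tcp [ 0.6382 -0.0104  0.0876] F [-0.13  0.96  0.33] M [ 0.021  0.007 -0.004] w 0.0853 j [-0.12  0.56  1.57  0.    1.01  1.55]
```

```bash
echo '{"wx":[0, 0, 0, 0, 0, 0, 0, 0, 0, 0], "wy":[0, 0, 0, 0, 0, 0, 0, 0, 0, 0], "wz":[0, 0, 0, 0, 0, 0, 0, 0, 0, 0], "dx":[0, 0, 0, 0, 0, -0.02, -0.04, -0.04, -0.04, -0.03], "dy":[0, 0, 0, 0, 0, -0.02, -0.03, -0.03, -0.03, -0.03], "dz":[-0.005, -0.02, -0.04, -0.045, -0.03, 0, 0, 0, 0, 0], "jaw":[0.085, 0.085, 0.085, 0.085, 0.085, 0.085, 0.085, 0.085, 0.085, 0.085]}' | python3 jog.py | tail -5; python3 to.py 0.4845 0.150 0.1 -0.098
```

```text
tcp_pos: [0.4808, 0.1477, 0.2274]
tcp_rot: [0.999, -0.053, 0.001, -0.0]
force: [0.9, 1.2, -0.2]
width: 0.0849
gripper_force: 0.0
rot [-0.0001 -0.0022 -0.0076] | d now [ 0.0032 -0.0027  0.1274] | d after rot [ 0.0035 -0.0027  0.1274]
t 9.65 tcp [0.4808 0.1477 0.2274] F [ 0.95  1.18 -0.22] M [ 0.022  0.005 -0.029] w 0.0849 j [ 0.16  0.22  1.72 -0.    1.2   1.84]
```

```bash
echo '{"wx":[0, 0, 0, 0, 0, 0, 0, 0, 0], "wy":[0, -0.002, 0, 0, 0, 0, 0, 0, 0], "wz":[0, -0.0075, 0, 0, 0, 0, 0, 0, 0], "dx":[0, 0.0033, 0, 0, 0, 0, 0, 0, 0], "dy":[0, -0.0027, 0, 0, 0, 0, 0, 0, 0], "dz":[0.04, 0.045, 0.045, 0.04, 0.03, 0.015, 0.01, 0, 0], "jaw":[0.085, 0.085, 0.085, 0.085, 0.085, 0.085, 0.085, 0.085, 0.085]}' | python3 jog.py; python3 to.py 0.4845 0.150 0.002 -0.098
python3 - <<'E'
from h import *
snap("top","top2"); snap("scene","sc2")
ims=[cv2.imread("pics/top2_raw.png")[140:220,200:320],cv2.imread("pics/sc2_raw.png")[150:260,190:310]]
ims=[cv2.resize(ims[0],(480,320),interpolation=cv2.INTER_CUBIC),cv2.resize(ims[1],(480,440),interpolation=cv2.INTER_CUBIC)]
cv2.imwrite("pics/v2.png",cv2.copyMakeBorder(ims[0],0,0,0,0,0)); 
c=np.zeros((590,800,3),np.uint8); a=cv2.resize(ims[0],(400,267)); b=cv2.resize(cv2.imread("pics/sc2_raw.png")[150:260,190:310],(640,587),interpolation=cv2.INTER_CUBIC)
cv2.imwrite("pics/sc2c.png",b); cv2.imwrite("pics/top2c.png",cv2.resize(cv2.imread("pics/top2_raw.png")[140:220,200:320],(780,520),interpolation=cv2.INTER_CUBIC))
E
```

```text
time: 10.55
tcp_pos: [0.4881, 0.1492, 0.0028]
tcp_rot: [0.999, -0.049, 0.001, -0.0]
force: [-0.8, 0.2, 0.7]
width: 0.0853
gripper_force: 0.0
rot [-0.0004 -0.002   0.0003] | d now [-0.0037 -0.0005  0.0008] | d after rot [-0.0037 -0.0005  0.0008]
t 10.55 tcp [0.4881 0.1492 0.0028] F [-0.81  0.17  0.67] M [ 0.024  0.002 -0.028] w 0.0853 j [ 0.16  0.56  1.91 -0.    0.67  1.83]
```

View pics/top2c.png

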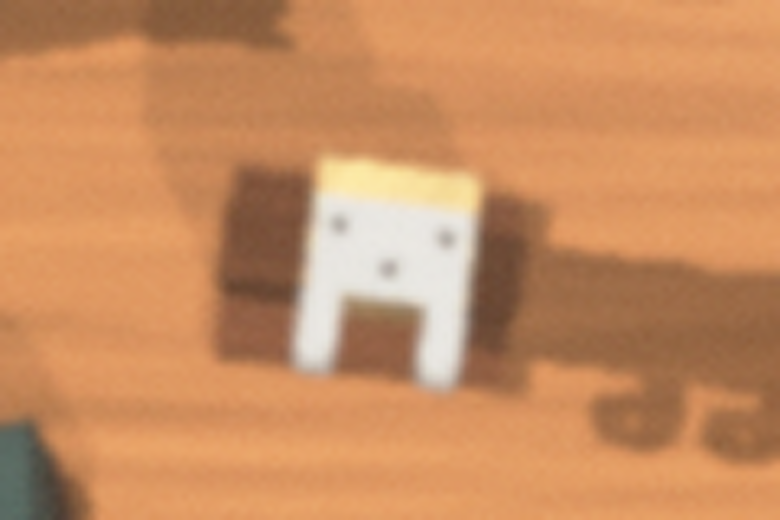

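View pics/sc2c.png

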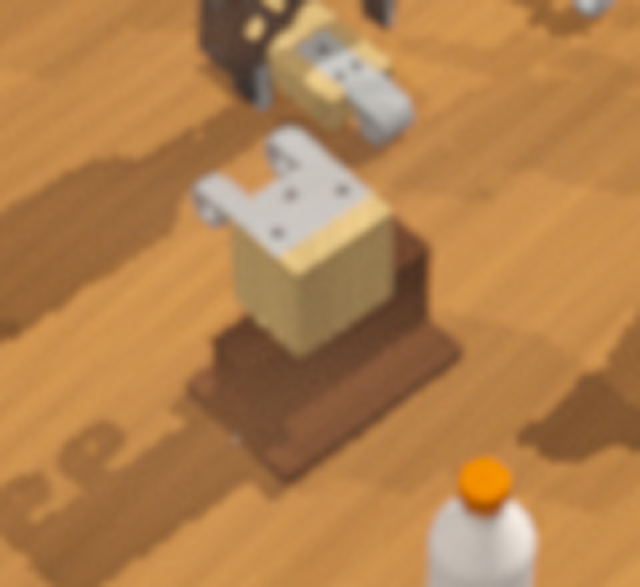

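The block stands upright on the rail; its knuckle tips are at about (312,370) and (437,388) in the top crop. I'll fit its pose from both views and close on the leaf.

```bash
cat > fit2.py <<'E'
from h import *
from scipy.optimize import least_squares
def fit(name,obs,z0,x0):
    # obs: list of (snap, scale, offset, [(model mm),(crop px)]...)
    def f(p):
        out=[];Rz=Ro.from_euler("z",p[2]).as_matrix()
        for s,S,off,pts in obs:
            for P,c in pts: out.append(w2px(s,Rz@np.array(P)/1e3+[p[0],p[1],z0])-((np.array(c)+.5)/S-.5+off))
        return np.ravel(out)
    r=least_squares(f,x0); print(name,r.x.round(4),r.fun.round(1)); return r.x
top=("top2",6.5,[200,140],[((-55,30,52),(292,370)),((-55,16,52),(332,374)),((-55,-16,52),(416,386)),((-55,-30,52),(458,390)),((25,30,64),(320,157)),((25,-30,64),(483,176))])
sc=("sc2",16/3,[190,150],[((25,-30,64),(298,272)),((25,30,64),(392,209)),((-25,-30,64),(235,232)),((25,-30,0),(302,357)),((25,30,0),(392,296)),((-25,-30,0),(238,299))])
fit("top",[top],.07,[.64,-.01,-.1]);fit("sc",[sc],.07,[.64,-.01,-.1]);p=fit("both",[top,sc],.07,[.64,-.01,-.1])
print("eye",Ro.from_euler("z",p[2]).apply([-.043,0,.052])+[p[0],p[1],.07])
E
python3 fit2.py
echo '{"wx":[0, 0, 0, 0, 0, 0, 0, 0, 0], "wy":[0, 0, 0, 0, 0, 0, 0, 0, 0], "wz":[0, 0, 0, 0, 0, 0, 0, 0, 0], "dx":[-0.003, 0, 0, 0, 0, 0, 0, 0, 0], "dy":[0, 0, 0, 0, 0, 0, 0, 0, 0], "dz":[0, 0, 0, 0, 0, 0, 0, 0, 0], "jaw":[0.085, 0.06, 0.05, 0.045, 0.04, 0.035, 0.035, 0.035, 0.035]}' | python3 jog.py 40; python3 to.py 0.4845 0.150 0.002 -0.098
```

```text
top [ 0.6364 -0.0107 -0.1082] [ 0.3  0.2 -0.1  0.3  0.2  0.1 -0.5  0.2  0.2 -0.4 -0.1 -0.3]
sc [ 0.6361 -0.0105 -0.0726] [ 0.6  0.9  0.4 -0.1 -1.2 -2.6  0.4  0.9  0.4 -0.3 -0.6  0.9]
both [ 0.6364 -0.0104 -0.0982] [ 0.4  0.3  0.   0.4  0.3  0.  -0.4  0.1 -0.1 -0.3 -0.4 -0.4  0.3  0.9
  0.6  0.3 -1.1 -2.9  0.2  1.   0.5  0.1 -0.5  0.7]
eye [ 0.59362602 -0.00619554  0.122     ]
time: 11.55
tcp_pos: [0.4847, 0.1495, 0.0027]
tcp_rot: [0.999, -0.049, 0.001, -0.0]
force: [-0.5, 0.8, 7.0]
width: 0.0455
gripper_force: 40.6
rot [-0.0004 -0.0016  0.    ] | d now [-0.0003 -0.0005  0.0007] | d after rot [-0.0003 -0.0005  0.0007]
t 11.55 tcp [0.4847 0.1495 0.0027] F [-0.48  0.83  7.05] M [-0.004  0.189 -0.08 ] w 0.0455 j [ 0.16  0.56  1.92 -0.    0.66  1.83]
```

```bash
echo '{"wx":[0, 0, 0, 0, 0, 0, 0], "wy":[0, 0, 0, 0, 0, 0, 0], "wz":[0, 0, 0, 0, 0, 0, 0], "dx":[0, 0, 0, 0, 0, 0, 0], "dy":[0, 0, 0, 0, 0, 0, 0], "dz":[0, -0.005, -0.02, -0.035, -0.035, -0.02, 0], "jaw":[0.035, 0.035, 0.035, 0.035, 0.035, 0.035, 0.035]}' | python3 jog.py 60;  echo '{"wx":[0, 0, 0, 0, 0, 0, 0, 0, 0], "wy":[0, 0, 0, 0, 0, 0, 0, 0, 0], "wz":[0, 0, 0, 0, 0, 0, 0, 0, 0], "dx":[0, 0, 0, 0, 0.004, 0, 0, 0, 0], "dy":[0.01, 0.03, 0.03, 0.03, 0.03, 0.014, 0, 0, 0], "dz":[0, 0, 0, 0, 0, 0, 0, 0, 0], "jaw":[0.035, 0.035, 0.035, 0.035, 0.035, 0.035, 0.035, 0.035, 0.035]}' | python3 jog.py; python3 to.py 0.5342 0 0.1127 -0.103
python3 - <<'E'
from h import *
snap("top","top3"); snap("scene","sc3"); snap("wrist","wr3")
b=cv2.resize(cv2.imread("pics/sc3_raw.png")[130:230,170:300],(520,400),interpolation=cv2.INTER_CUBIC)
a=cv2.resize(cv2.imread("pics/top3_raw.png")[130:270,200:300],(280,392),interpolation=cv2.INTER_CUBIC)
a=cv2.copyMakeBorder(a,0,8,0,0,cv2.BORDER_CONSTANT)
cv2.imwrite("pics/v3.png",np.hstack([b,a]))
E
```

```text
time: 12.25
tcp_pos: [0.4864, 0.1497, 0.1197]
tcp_rot: [0.999, -0.049, 0.003, -0.001]
force: [0.3, 0.1, -2.6]
width: 0.0449
gripper_force: 62.3
time: 13.15
tcp_pos: [0.4737, 0.0064, 0.1166]
tcp_rot: [0.999, -0.049, -0.0, -0.0]
force: [-0.1, -0.2, -2.4]
width: 0.0446
gripper_force: 62.3
rot [-0.0005  0.0003  0.0057] | d now [0.0608 0.0005 0.0039] | d after rot [0.0608 0.0002 0.0039]
t 13.15 tcp [0.4737 0.0064 0.1166] F [-0.15 -0.16 -2.38] M [-0.01   0.055 -0.037] w 0.0446 j [-0.13  0.33  1.91  0.    0.91  1.53]
```

View pics/v3.png

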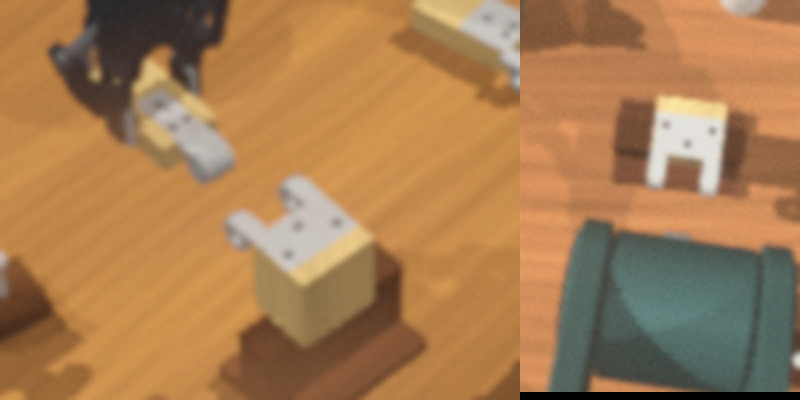

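The leaf hangs level and square in front of the block's gap. The leaf's knuckle extremes are at about u=234 and v=182 (left half), and the block's -y knuckle extremes are at u=224 and v=248. I'll check the model numerically against these and against the image edges.

```bash
cat > chk.py <<'E'
from h import *
import sys
def cyl(org,yaw,ex,ez,y0,y1):
    a=np.linspace(0,2*np.pi,60); P=[(ex+12*np.cos(t),y,ez+12*np.sin(t)) for t in a for y in(y0,y1)]
    return Ro.from_euler("z",yaw).apply(np.array(P)/1e3)+org
def ext(f,P,S,off):
    q=np.array([w2px(f,p) for p in P]); q=(q-off+.5)*S-.5
    return "u %.0f..%.0f v %.0f..%.0f"%(q[:,0].min(),q[:,0].max(),q[:,1].min(),q[:,1].max())
o=arm.get_obs(); t=o["tcp_pos"]; yaw=-0.098
lo=t+Ro.from_euler("z",yaw).apply([.0597-.065,0,.0093-.012])
print("leaf org",lo)
print("leaf kn",ext("sc3",cyl(lo,yaw,65,12,-12,12),4,[170,130]))
J=[.6364,-.0105,.07]
print("jamb -y",ext("sc3",cyl(J,-.103,-43,52,-30,-16),4,[170,130])," +y",ext("sc3",cyl(J,-.103,-43,52,16,30),4,[170,130]))
for P in[(45,-23,24),(45,23,24),(45,-23,0),(-45,-23,24)]:
    print(P,((w2px("sc3",Ro.from_euler("z",yaw).apply(np.array(P)/1e3)+lo)-[170,130]+.5)*4).round(0))
E
python3 chk.py
```

```text
leaf org [0.46888893 0.0070256  0.11430437]
leaf kn u 185..237 v 135..185
jamb -y u 222..263 v 212..255  +y u 277..318 v 176..219
(45, -23, 24) [164. 149.]
(45, 23, 24) [218. 115.]
(45, -23, 0) [167. 174.]
(-45, -23, 24) [80. 78.]
```

```bash
cat > seg.py <<'E'
from h import *
im=cv2.imread("pics/sc3_raw.png")[130:230,170:300]
b=cv2.resize(im,None,fx=4,fy=4,interpolation=cv2.INTER_CUBIC)
h=cv2.cvtColor(b,cv2.COLOR_BGR2HSV).astype(int)
def box(n,x0,y0,x1,y1):
    for th in(60,75,90,105):
        m=((h[...,1]<th)&(h[...,2]>60)).astype(np.uint8)[y0:y1,x0:x1]
        k,l,s,c=cv2.connectedComponentsWithStats(m); i=1+np.argmax(s[1:,4]); x,y,w,hh=s[i,:4]
        print(n,th,"u",x+x0,x+x0+w-1,"v",y+y0,y+y0+hh-1)
box("leaf",185,110,260,200); box("jamb",215,165,262,262); box("jamb+y",270,165,330,200)
E
python3 seg.py
```

```text
leaf 60 u 185 232 v 110 180
leaf 75 u 185 233 v 110 181
leaf 90 u 185 233 v 110 182
leaf 105 u 185 234 v 110 183
jamb 60 u 226 261 v 212 249
jamb 75 u 225 261 v 211 250
jamb 90 u 224 261 v 210 252
jamb 105 u 223 261 v 209 253
jamb+y 60 u 281 327 v 177 199
jamb+y 75 u 280 328 v 176 199
jamb+y 90 u 279 329 v 175 199
jamb+y 105 u 278 329 v 174 199
```

```bash
echo '{"wx":[0, 0, 0, 0, 0, 0, 0, 0, 0, 0], "wy":[0, 0, 0, 0, 0, 0, 0, 0, 0, 0], "wz":[0.005, 0, 0, 0, 0, 0, 0, 0, 0, 0], "dx":[0, 0.01, 0.015, 0.01, 0.01, 0.008, 0.005, 0.0025, 0, 0], "dy":[0, 0, 0, 0, 0, 0, 0, 0, 0, 0], "dz":[0.004, 0, 0, 0, 0, 0, 0, 0, 0, 0], "jaw":[0.035, 0.035, 0.035, 0.035, 0.035, 0.035, 0.035, 0.035, 0.035, 0.035]}' | python3 jog.py; python3 to.py 0.5342 0 0.1127 -0.103
cat > wr.py <<'E'
from h import *
import sys
def pj(X):
    p=C["R"]@np.array(X)+C["t"]; th=np.arctan2(np.hypot(p[0],p[1]),p[2]); f=C["intrinsics"][0,0]; n=np.hypot(p[0],p[1])
    return C["intrinsics"][:2,2]+f*th*p[:2]/n
C=viewer.read_camera("wrist"); im=C["img"]; cv2.imwrite("pics/wr4_raw.png",im); np.savez("pics/wr4.npz",K=C["intrinsics"],R=C["R"],t=C["t"])
for n in("scene","top"): snap(n,n+"4")
J=np.array([.6364,-.0105,.07]); w=-.103; Rz=Ro.from_euler("z",w)
print("cam",(-C["R"].T@C["t"]).round(3),"axis",C["R"][2].round(2),"f",C["intrinsics"][0,0])
h=cv2.cvtColor(im,cv2.COLOR_BGR2HSV)
for y in(-23,-14,-10,0,10,14,23):
    print("y",y)
    e=[pj(Rz.apply(np.array([-43+12*np.cos(a),y,52+12*np.sin(a)])/1e3)+J) for a in np.linspace(0,2*np.pi,72)]
    e=np.array(e); print(" pred u %.0f v %.1f..%.1f"%(e[:,0].mean(),e[:,1].min(),e[:,1].max()))
    u=int(round(e[:,0].mean())); v0=int(e[:,1].min())-14; v1=int(e[:,1].max())+14
    print(" v0",v0,"S",h[v0:v1,u,1].tolist(),"\n    V",h[v0:v1,u,2].tolist())
E
python3 wr.py
```

```text
time: 14.3
tcp_pos: [0.5339, -0.0005, 0.1131]
tcp_rot: [0.999, -0.051, 0.0, -0.0]
force: [-0.2, -0.5, -2.0]
width: 0.0445
gripper_force: 62.3
rot [-0.0001 -0.0002  0.0003] | d now [ 0.0003 -0.0005  0.0004] | d after rot [ 0.0003 -0.0005  0.0004]
t 14.3 tcp [ 5.339e-01 -5.000e-04  1.131e-01] F [-0.2  -0.53 -1.99] M [ 0.001 -0.007  0.007] w 0.0445 j [-0.13  0.4   1.78  0.    0.95  1.54]
cam [ 0.618 -0.009  0.256] axis [-0.33  0.03 -0.94] f 297.3186396354542
y -23
 pred u 303 v 122.3..174.3
 v0 108 S [14, 14, 13, 13, 13, 13, 11, 14, 12, 12, 14, 13, 13, 14, 13, 14, 13, 11, 11, 13, 10, 13, 13, 11, 13, 11, 13, 13, 11, 13, 11, 13, 13, 13, 13, 13, 13, 13, 11, 13, 13, 13, 13, 13, 14, 14, 14, 14, 13, 13, 11, 11, 13, 10, 12, 14, 13, 15, 14, 15, 14, 13, 15, 14, 13, 14, 12, 11, 13, 14, 13, 10, 14, 137, 158, 156, 155, 155, 156, 155] 
    V [184, 184, 182, 181, 181, 182, 183, 184, 184, 185, 186, 182, 181, 181, 182, 182, 182, 182, 181, 181, 179, 180, 180, 180, 180, 180, 180, 180, 180, 181, 180, 181, 180, 180, 180, 180, 180, 180, 180, 180, 181, 180, 180, 180, 180, 180, 181, 180, 179, 179, 179, 179, 1
[... 4242 characters left out ...]
 12, 13, 13, 13, 16, 16, 16, 14, 15, 14, 14, 14, 14, 14, 15, 14, 14, 14, 14, 14, 15, 14, 14, 14, 14, 14, 14, 14, 14, 14, 14, 15, 15, 14, 12, 12, 12, 11, 14, 14, 12, 14, 14, 14, 13, 13, 13, 11, 13, 14, 13, 12, 16, 15, 12, 11, 14, 15, 10, 13, 13, 12, 66, 161, 156, 154, 155, 154, 156, 156, 158] 
    V [183, 183, 180, 183, 183, 186, 186, 185, 186, 187, 189, 189, 189, 189, 189, 189, 188, 188, 187, 187, 187, 188, 188, 188, 187, 188, 187, 188, 188, 188, 187, 188, 188, 188, 188, 188, 188, 188, 188, 188, 188, 188, 187, 187, 186, 186, 186, 187, 187, 186, 187, 185, 179, 176, 177, 178, 179, 179, 179, 177, 176, 176, 173, 169, 165, 160, 153, 146, 141, 135, 128, 144, 201, 198, 197, 197, 199, 204, 207, 210]
```

The wrist view is sharp. It shows the leaf about 1 mm too far in +x, a relative yaw of about -0.02, and the knuckle sitting somewhat toward -y in the gap. I'll scan rows to centre it.

Run:
```python
import cv2,numpy as np
im=cv2.imread("pics/wr4_raw.png"); h=cv2.cvtColor(im,cv2.COLOR_BGR2HSV).astype(int)
for v in(132,140,148,156,164,170):
    print(v,"S"," ".join(f"{x}" for x in h[v,180:326,1]//10)); print("   V"," ".join(f"{x}" for x in h[v,180:326,2]//10))
```

```text
132 S 1 1 1 1 1 1 1 1 1 1 1 1 1 1 1 1 1 1 1 1 1 1 1 1 1 1 1 1 1 1 1 1 1 0 1 0 0 12 15 15 15 15 15 15 15 15 15 15 14 1 1 1 1 1 1 1 1 1 1 1 1 1 1 1 1 1 1 1 1 1 1 1 1 1 1 1 1 1 1 1 1 1 1 1 1 1 1 1 1 1 1 1 1 1 1 1 1 1 1 1 1 1 0 7 15 16 14 2 1 1 1 1 1 1 1 1 1 1 1 1 1 1 1 1 1 1 1 1 1 1 1 1 1 1 1 1 1 1 1 1 1 1 1 6 16 15
   V 18 18 18 18 18 18 18 18 18 18 18 18 18 18 18 18 18 18 18 18 18 18 18 18 18 18 18 18 18 18 18 17 14 8 9 8 8 16 20 20 19 19 19 19 19 20 19 20 17 17 17 16 15 15 15 15 15 15 15 15 15 15 15 15 15 15 15 15 15 15 15 15 14 15 14 15 14 15 14 14 14 14 14 14 14 14 14 14 14 14 14 14 14 14 14 14 14 14 14 14 14 14 12 13 18 18 16 9 9 14 17 18 17 18 18 18 18 18 18 18 18 18 18 18 18 18 18 18 18 18 18 18 18 18 18 18 18 18 19 20 20 20 20 19 18 18
140 S 2 1 1 1 1 1 1 1 1 1 1 1 1 1 1 1 1 1 1 1 1 1 1 1 1 1 1 1 1 1 1 1 1 1 1 1 1 1 8 14 15 15 15 15 15 15 15 16 1 1 1 1 1 1 1 1 1 1 1 1 1 1 1 1 1 1 1 1 1 1 1 1 1 1 1 1 1 1 1 1 1 1 1 1 1 1 1 1 1 1 1 1 1 1 1 1 1 1 1 1 1 1 1 1 7 4 1 1 1 1 1 1 1 1 1 1 1 1 1 1 1 1 1 1 1 1 1 1 1 1 1 1 1 1 1 1 1 1 1 1 1 1 2 13 15 15
   V 18 18 18 18 18 18 18 18 18 18 18 
[... 2702 characters left out ...]
 1 1 1 1 1 1 1 1 1 1 1 1 0 1 1 0 2 13 15 15 15 15 15 15 15 15 10 0 1 1 1 1 1 1 1 1 1 1 1 1 1 1 1 1 1 1 1 1 1 1 1 1 1 1 1 1 1 1 1 1 1 1 1 1 1 1 1 1 1 1 1 1 1 1 1 1 1 1 1 1 1 1 1 1 1 1 1 1 1 1 1 1 1 1 1 1 1 1 1 1 1 1 1 1 1 1 1 1 1 1 1 1 1 1 1 1 1 1 8 16 15 15 15 15 15
   V 21 21 21 18 17 16 16 16 16 16 16 16 16 16 16 16 17 17 17 17 17 17 17 17 17 17 17 16 16 16 16 15 14 9 8 8 8 8 16 19 19 18 19 19 19 18 18 18 18 18 18 18 18 18 18 18 18 18 18 18 18 18 18 18 18 18 18 18 18 18 18 18 18 18 18 18 18 18 18 18 18 18 18 18 18 18 18 18 18 18 19 21 21 20 21 21 20 18 18 18 18 18 18 18 13 8 8 8 8 14 17 17 16 16 16 16 16 16 16 16 16 16 17 17 17 17 17 17 17 17 17 17 17 17 17 17 17 16 15 16 19 19 19 19 19 19
```

Row 148 gives a gap of 212.6 to 287.8 and a leaf of 227.5 to 283.6, so the leaf must go 2.3 mm toward +y, 0.9 mm back, and turn -0.02. It should go +y first.

```bash
echo '{"wx":[0, 0, 0, 0, 0, 0, 0], "wy":[0, 0, 0, 0, 0, 0, 0], "wz":[0, 0.011, 0.011, 0, 0, 0, 0], "dx":[-0.0005, -0.0004, 0, 0, 0, 0, 0], "dy":[-0.0018, -0.0009, -0.0009, 0, 0, 0, 0], "dz":[0, 0, 0, 0, 0, 0, 0], "jaw":[0.035, 0.035, 0.035, 0.035, 0.035, 0.035, 0.035]}' | python3 jog.py
cat > m.py <<'E'
from h import *
C=viewer.read_camera("wrist"); im=C["img"]; cv2.imwrite("pics/wr5_raw.png",im)
h=cv2.cvtColor(im,cv2.COLOR_BGR2HSV).astype(int); S,V=h[...,1],h[...,2]
def cross(a,lev):  # subpixel crossing indices
    return [round(i+(lev-a[i])/(a[i+1]-a[i]),1) for i in range(len(a)-1) if (a[i]-lev)*(a[i+1]-lev)<0]
for v in(140,148,156,164): print("row",v,"V130:",[x+200 for x in cross(V[v,200:300],130)],"S80:",[x+200 for x in cross(S[v,200:300],80)])
for u in(195,203,211,231,242,253,264,275,291,297,303): print("col",u,[x+105 for x in cross(S[105:190,u],80)])
o=arm.get_obs(); print(o["force"],o["wrist_torque"],o["tcp_pos"],abs(o["joint_vel"]).max())
E
python3 m.py
```

```text
time: 15.15
tcp_pos: [0.5339, 0.0031, 0.1132]
tcp_rot: [0.998, -0.062, 0.0, -0.0]
force: [0.4, 0.3, -2.8]
width: 0.0447
gripper_force: 62.3
row 140 V130: [np.float64(217.3), np.float64(222.4), np.float64(288.8), np.float64(292.5)] S80: [np.float64(222.5), np.float64(227.5), np.float64(283.7), np.float64(288.8)]
row 148 V130: [np.float64(217.6), np.float64(218.9), np.float64(221.4), np.float64(223.0), np.float64(288.4), np.float64(292.4)] S80: [np.float64(222.8), np.float64(227.5), np.float64(284.0), np.float64(288.4)]
row 156 V130: [np.float64(217.6), np.float64(221.7), np.float64(223.3), np.float64(288.6), np.float64(292.5)] S80: [np.float64(223.2), np.float64(227.5), np.float64(283.7), np.float64(288.5)]
row 164 V130: [np.float64(217.5), np.float64(223.1), np.float64(288.7), np.float64(292.6)] S80: [np.float64(223.0), np.float64(227.0), np.float64(284.2), np.float64(288.8)]
col 195 [np.float64(179.5)]
col 203 [np.float64(179.5)]
col 211 [np.float64(179.4)]
col 231 [np.float64(116.7), np.float64(125.8)]
col 242 [np.float64(116.6), np.float64(124.9)]
col 253 [np.float64(116.4), np.float64(124.8)]
col 264 [np.float64(116.4), np.float64(125.3)]
col 275 [np.float64(116.5), np.float64(125.4)]
col 291 [np.float64(116.4), np.float64(130.3), np.float64(176.1)]
col 297 [np.float64(178.6)]
col 303 [np.float64(178.5)]
[-0.09256817 -0.25361143 -2.89738802] [ 0.02305658 -0.04051668 -0.00390075] [0.53396622 0.00310315 0.11316702] 0.0015404109929122321
```

```bash
echo '{"wx":[0, 0, 0, 0, 0, 0, 0, 0], "wy":[0, 0, 0, 0, 0, 0, 0, 0], "wz":[0, 0, 0, 0, 0, 0, 0, 0], "dx":[-0.0005, 0, 0, 0, 0, 0, 0, 0], "dy":[-0.0003, 0, 0, 0, 0, 0, 0, 0], "dz":[0, 0, 0, 0, 0, 0, 0, 0], "jaw":[0.035, 0.035, 0.035, 0.035, 0.035, 0.035, 0.035, 0.035]}' | python3 jog.py; python3 m.py | sed 's/np.float64//g'
```

```text
time: 16.0
tcp_pos: [0.5335, 0.0035, 0.1132]
tcp_rot: [0.998, -0.062, 0.0, -0.0]
force: [1.2, 0.0, -2.8]
width: 0.0446
gripper_force: 62.3
row 140 V130: [(218.1), (223.3), (289.4), (293.5)] S80: [(223.3), (227.6), (283.7), (289.4)]
row 148 V130: [(218.3), (219.5), (222.2), (223.6), (289.0), (293.5)] S80: [(223.6), (227.5), (283.9), (289.1)]
row 156 V130: [(218.6), (219.5), (222.5), (223.8), (289.4), (293.6)] S80: [(223.7), (227.5), (283.7), (289.3)]
row 164 V130: [(218.2), (223.4), (289.4), (293.0)] S80: [(223.5), (227.0), (284.2), (289.5)]
col 195 [(178.5)]
col 203 [(178.5)]
col 211 [(178.2)]
col 231 [(115.4), (125.8)]
col 242 [(115.3), (124.9)]
col 253 [(115.3), (124.9)]
col 264 [(115.4), (125.3)]
col 275 [(115.1), (125.4)]
col 291 [(115.3), (130.8), (173.1)]
col 297 [(177.5)]
col 303 [(177.5)]
[-0.74834525  0.67068903 -3.21288345] [-0.06330803  0.00288168 -0.02415846] [0.53347162 0.00349608 0.11316471] 0.0019727978142098854
```

The knuckle is centred in the gap with about 9.5 px clear on each side, the axes line up in x (178.0 against an expected 177.8), the heights agree, and there is no lateral load, so I'm handing in.

```bash
python3 -c "
from plant import arm, viewer, job
print(job.finish_job())"
```

```text
the job is handed in; nothing more can be done
None
```

I handed in the job at about 16 s: the jamb block stands upright and released on the rail, and the leaf is held still in the air with its knuckle between the block's two. By the last wrist-camera measurements the holes line up to within about a millimetre and there was no measurable sideways force, but no verdict came back.

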